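# Clip a carrier plate onto the inspection stage

### The job

Lift the spring clip of the inspection stage by its red knob until it stays open, then slide the white carrier plate, end without the blue rib first, along the bed between the rails until it bears fully home against the brass stop (someone has set it, so feel for it), pressing it there gently but distinctly (about 8 N, never more than 15 N). Then lower the clip by its knob, without letting it snap down or forcing it onto the plate, so that its rubber pad holds the plate there, and let go; leave the other things on the bench where they are.

Things in the scene. Friction and masses are not known exactly. Their poses are not given: they have to be found in the camera images.
- stage: Aluminium inspection stage, fixed on the bench. Origin on the bench surface; x axis = slide-in direction. Base x = -120 to +104 mm, 88 mm wide; flat bed top 14 mm up. Two steel rails 7 mm high above the bed, 8 mm thick, run from x = -26 to +50 mm, 53 mm apart inside; from x = -52 to -26 mm they flare to about 68 mm apart at the mouth; before that the bed is open.
- stop (a joint): How far the sprung brass face of the adjustable stop is pressed in, m (0 = free; stiff, about 30 N per mm after 2 N). The stop, 50 mm wide and 8 mm high, stands across the bed between the rails; its face looks to -x and was set anywhere from x = 42 to 52 mm of the stage. Where is not reported: it must be felt.
- clip (a joint): Clip angle, rad: 0 = down (start; pad 3 mm above the empty bed), 1.6 = fully open, up and away from the mouth. Hinge axis along the stage's y at x = 66, z = 29 mm of the stage. Over-centre spring, 0.3 N m per rad away from 0.85 rad (about 4 N at the knob near either end): above 0.85 it pulls open and stays open, below it pulls shut; let go on that side it snaps down. On the plate it rests at about 0.04 rad, its pad 46 mm from the hinge.
- clip_knob (a point): Centre of the clip's red knob, a cylinder 13 mm in diameter and 18 mm long along the stage's y, on a 10 mm wide stalk on a 12 mm wide blade. From the hinge axis it lies 58 mm toward -x and 21 mm up with the clip down (50 mm above the bench); fully open, about 23 mm toward +x and 57 mm up. Pinched along y it pivots between the fingers as the clip swings.
- plate: Loose white carrier plate, 90 x 50 x 5 mm, 50 to 100 g, lying flat on the bench. Origin at the centre of its underside, x toward its leading end (the end without rib), z up.
- plate_rib (a point): On the plate's blue grip rib (16 mm along x, 14 mm along y, from the plate's top at 5 mm up to 31 mm above its underside): the point at the rib's centre, 20 mm above the underside, 31 mm behind the plate's origin (76 mm behind the leading edge). A push up here can also press the plate down on the bed, whose friction then takes part of the push: ease off the downward force.
- plate_lead (a point): Middle of the lower edge of the plate's leading end, 45 mm ahead of the plate's origin.
- tape_blue: Bystander: roll of blue tape, 66 mm across, 16 mm high. Origin at the centre of its underside.
- jar_balm: Bystander: jar with a green lid, 59 mm across, 50 mm high. Origin at the centre of its underside.
- ink_amber: Bystander: small dark ink bottle with a blue tip, 29 mm across, 86 mm high. Origin at the centre of its underside.
- cup_rinse: Bystander: white cup, 65 mm across, 70 mm high. Origin at the centre of its underside.
- tattoo_machine: Bystander: black pen-shaped rotary machine, 191x44x40 mm. Origin at the centre of its underside.
There are look-alikes about, which are no part of the job. Of the things that look like the plate, the middle-sized one is meant.

How it is judged (in metres and radians):
On the way, in this order (a step that is already met when the one before it is completed fails the run):
1. the clip has been lifted and is open (more than 1.3 rad) (value of joint clip above 1.3 rad), for 0.2 s.
2. with the clip open, the plate is pressed home: leading edge within 1.5 mm of the stop and bearing on it with 3 N or more for 0.2 s (x of plate_lead in the frame of stop between -0.0015 and 0.002 m and y of plate_lead in the frame of stop between -0.004 and 0.004 m and z of plate_lead in the frame of stop between -0.002 and 0.002 m and contact force between plate and stop above 3 N and value of joint clip above 1.2 rad), for 0.2 s.
At the end, for the whole second after the job is handed in: The plate lies flat on the bed between the rails, its leading edge within 1.5 mm of the stop; the clip is down on it (below 0.16 rad) and presses it with more than 2 N; the plate is at rest and nothing is held (x of plate_lead in the frame of stop between -0.0015 and 0.002 m and y of plate_lead in the frame of stop between -0.004 and 0.004 m and z of plate_lead in the frame of stop between -0.002 and 0.002 m and value of joint clip below 0.16 rad and contact force between clip and plate above 2 N and linear speed of plate below 0.01 m/s); the robot touches nothing.
It fails at once if the plate is pressed against the stop with more than 15 N (contact force between plate and stop above 15 N).
It fails at once if the clip is let snap down on the loaded plate (closing faster than 4.5 rad/s while still more than 0.25 rad open) (velocity of joint clip below -4.5 rad/s and x of plate_lead in the frame of stop above -0.03 m and y of plate_lead in the frame of stop between -0.01 and 0.01 m and value of joint clip above 0.25 rad).
It fails at once if the clip bears on the plate with more than 25 N (contact force between clip and plate above 25 N).
It fails at once if a bystander is moved by more than 20 mm (distance of any of tape_blue, jar_balm, ink_amber, cup_rinse, tattoo_machine from where it was at the start of the episode above 0.02 m).
It also fails if it takes over 72 s, if anything falls off the work surface, if the arm or the gripper's body presses on something with over 40 N, if the wrist force passes 120 N, or if a joint passes its speed limit or range.

### The arm

A 6-joint arm with a two-finger parallel gripper is mounted at the origin on a cart in front of the work surface, level with it; the furniture and walls round the work are solid. World frame = base frame: x ahead of the robot, y to its left, z up, the work surface at z = 0. Lengths are in m, angles in degrees, forces in N, time in s.
With the tool pointing down it reaches from about 0.325 to 0.85 m from the base axis. Payload 15.5 kg.
Tool frame: the origin (TCP) lies at the very end of the fingers, on their centre line; the grasp point (between the pads) lies arm.grip_depth behind it (arm.grip_depth is the distance from the TCP to the grasp point, in m); z points along the fingers, y is the direction in which the jaws open and shut (so a half turn about z gives the same grasp; the last joint's range is limited). The gripper opens to 91 mm and grips with 3 to 60 N. Pads are 32 mm wide; open, the fingers measure 118 mm over their backs; the gripper's body (76 mm by 178 mm) begins 60 mm behind the grasp point.
Start: joints at [-71.763, 28.281, 77.091, -0, 74.628, -5.472], TCP at [0.251, -0.572, 0.214] pointing down, gripper open.
Joint ranges: [-166.48, 166.48], [-47.26, 123.95], [12.59, 153.08], [-70.14, 250.14], [6.76, 159.57], [-176.63, 176.63]. Speed limits (degrees/s): [108.29, 108.29, 147.25, 172.46, 172.46, 172.46].

### API

Orientations are given as a 3x3 rotation matrix whose columns are the frame's x, y, z axes.
In Python, from rig import arm gives the robot as it stands. Calls block until the motion is done:
- arm.move_to(position, orientation): joint-space move of the TCP to a pose.
- arm.move_l(position, orientation=None, feed=0.15): straight line of the TCP; orientation=None keeps the orientation; feed is the mean speed in m/s.
- arm.move_joints(angles): joint-space move.
- arm.grip(opening): finger opening in m; the grip force is fixed at half the most; returns when the fingers have stopped.
- arm.sleep(seconds).
- arm.solve_ik(position, orientation): joint angles nearest the present ones, or None.
- arm.snapshot(name): name is "scene" or "top" or "wrist"; returns the picture (400x640x3 uint8, red, green, blue); there is no depth.
- arm.get_calibration(name): a dict with "intrinsics" (3x3 intrinsics, pixels), "cam_to_world" (4x4, takes a point from camera to world coordinates). Camera axes: x right, y down, z forward; pixel columns grow to the right and rows downward; lengths in m; the calibration is good to about 2 mm. A picture is of the moment at which its call begins: read the wrist's pose just before it. get_calibration takes no time and is no camera call; for the wrist camera it gives the pose at the moment of the call.
A pose or a line that the arm cannot do raises arm.Unreachable and nothing moves.
- arm.sign_off(): hands the job in, once; it reports no verdict.
Readings, each from a call of its own:
- arm.current_t(): time.
- arm.current_joint_positions(): joint angles.
- arm.current_dq(): joint speeds.
- arm.current_tau(): joint torques, N m.
- arm.current_ee_pos(): TCP position.
- arm.current_tool_rot(): TCP orientation.
- arm.current_force(): force on the tool from outside, world axes, zero at the start.
- arm.current_torque(): the same for the moment, N m.
- arm.current_width(): finger opening in m.
Only numpy, scipy, OpenCV 4.12 (cv2) and the standard library are available. Lean on these libraries where they do the work, as an engineer would, in place of code of your own. Each camera call takes 0.05 s, during which the arm holds its last target.

## Working session

There is one attempt and no reset: what is moved stays moved. The work goes in short steps, each a Python script; the robot and the scene stay as the last script left them, time stands still between calls to the robot, and variables do not carry over. Pictures are saved under pics/ and viewed, and the job is handed in when it is done.

```bash
ls; mkdir -p pics; python3 - <<'E'
from rig import arm
import cv2
for n in ["scene","top","wrist"]:
    c=arm.get_calibration(n);im=arm.snapshot(n)
    cv2.imwrite(f"pics/{n}0.png",im[:,:,::-1])
    print(n,c["intrinsics"].round(1).tolist(),c["cam_to_world"].round(3).tolist())
print(arm.current_t(),arm.grip_depth,arm.current_force(),arm.current_width())
E
```

```text
pics
scene [[402.3, 0.0, 318.9], [0.0, 402.3, 197.6], [0.0, 0.0, 1.0]] [[-0.807, -0.434, 0.399, 0.069], [-0.59, 0.587, -0.555, 0.676], [0.007, -0.684, -0.73, 1.012], [0.0, 0.0, 0.0, 1.0]]
top [[404.4, 0.0, 328.7], [0.0, 404.4, 196.8], [0.0, 0.0, 1.0]] [[-0.015, -0.999, 0.029, 0.529], [-1.0, 0.015, 0.004, -0.031], [-0.005, -0.029, -1.0, 1.149], [0.0, 0.0, 0.0, 1.0]]
wrist [[284.3, 0.0, 319.6], [0.0, 284.3, 202.5], [0.0, 0.0, 1.0]] [[0.402, -0.882, -0.246, 0.32], [-0.916, -0.388, -0.107, -0.542], [-0.001, 0.268, -0.963, 0.384], [0.0, 0.0, 0.0, 1.0]]
0.15 0.0188 [-0.66796816 -1.54919632 -0.10881065] 0.09092885725258586
```

View pics/scene0.png

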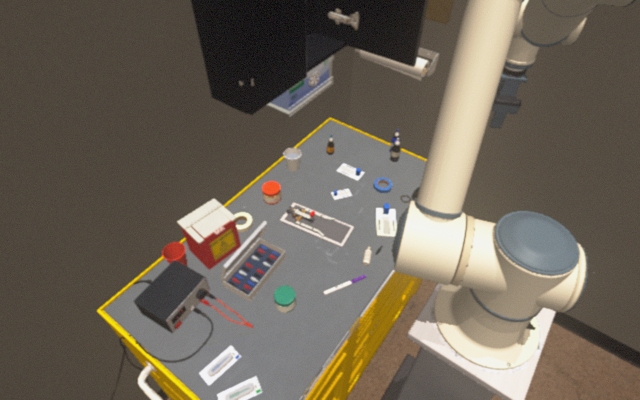

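View pics/top0.png

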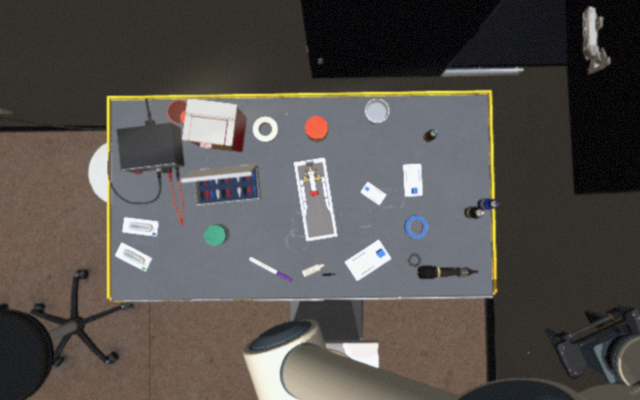

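View pics/wrist0.png

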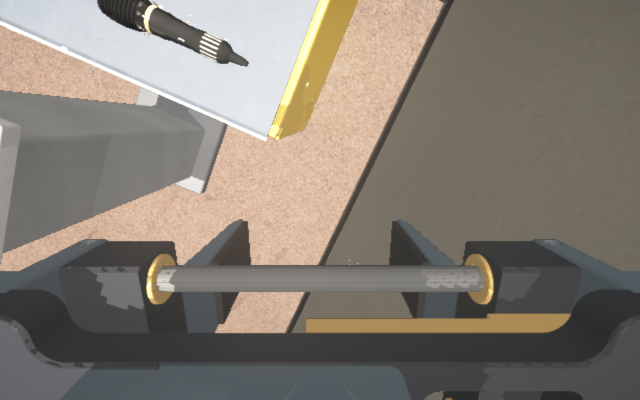

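```bash
cat > h.py <<'E'
import numpy as np,cv2
def ray(cal,uv,z):
    K=cal["intrinsics"];T=cal["cam_to_world"]
    d=T[:3,:3]@np.linalg.solve(K,np.array([uv[0],uv[1],1.0]));o=T[:3,3]
    return o+d*(z-o[2])/d[2]
def proj(cal,p):
    K=cal["intrinsics"];T=np.linalg.inv(cal["cam_to_world"])
    q=K@(T[:3,:3]@np.array(p)+T[:3,3]);return q[:2]/q[2]
E
python3 - <<'E'
from rig import arm
import cv2,numpy as np
from h import *
im=cv2.imread("pics/top0.png");cal=arm.get_calibration("top")
cv2.imwrite("pics/topcrop.png",cv2.resize(im[140:300,280:440],None,fx=3.75,fy=3.75,interpolation=cv2.INTER_CUBIC))
hsv=cv2.cvtColor(im,cv2.COLOR_BGR2HSV)
m=((hsv[:,:,1]<50)&(hsv[:,:,2]>150)).astype(np.uint8)
for c in cv2.findContours(m,cv2.RETR_EXTERNAL,2)[0]:
    r=cv2.minAreaRect(c)
    if cv2.contourArea(c)>100 and 140<r[0][1]<290 and 280<r[0][0]<440:
        b=np.array([ray(cal,p,0.005)[:2] for p in cv2.boxPoints(r)])
        print(r,b.mean(0).round(3),np.linalg.norm(b[1]-b[0]).round(3),np.linalg.norm(b[2]-b[1]).round(3))
E
```

```text
((312.70001220703125, 268.9000244140625), (7.602630138397217, 23.702320098876953), 63.43495178222656) [0.36  0.021] 0.067 0.021
((367.5384521484375, 259.8076477050781), (24.684158325195312, 42.711917877197266), 56.3099365234375) [ 0.383 -0.133] 0.12 0.069
((372.9230651855469, 193.11537170410156), (24.406808853149414, 14.699555397033691), 33.6900634765625) [ 0.571 -0.152] 0.042 0.069
((412.3354187011719, 179.53692626953125), (33.61483383178711, 19.46997833251953), 86.8201675415039) [ 0.608 -0.264] 0.055 0.095
((314.9851989746094, 198.78237915039062), (81.24661254882812, 32.90152359008789), 80.90972137451172) [0.558 0.012] 0.093 0.23
```

View pics/topcrop.png

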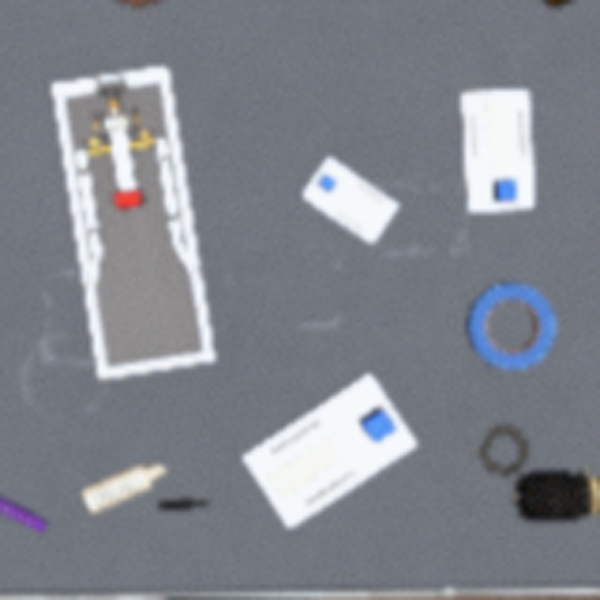

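The three candidates are (373,193), about 69×42 mm; (412,180), about 95×55 mm; and (368,260), about 120×69 mm. The middle one at (412,180) is the plate. It fits 90×50 mm, and its blue rib is at (415,191), on the robot side, so its leading end points to +x. The stage is at (315,199) with its red knob at about (314,193) and its mouth toward the robot. Next I take close wrist views.

```bash
python3 - <<'E'
from rig import arm
import cv2,numpy as np
from h import *
print(arm.current_tool_rot().round(3).tolist())
cal=arm.get_calibration("top")
im=cv2.imread("pics/top0.png")
a=np.radians(8.8)
x=np.array([np.cos(a),np.sin(a),0]);y=np.array([-np.sin(a),np.cos(a),0]);z=np.array([0,0,-1.])
best=None
for s in (1,-1):
    R=np.array([s*x,-s*y,z]).T
    print(s,R.round(2).tolist(),arm.solve_ik([0.5,0.0,0.2],R),arm.solve_ik([0.6,-0.264,0.2],R))
E
```

```text
[[0.916, 0.402, -0.0], [0.402, -0.916, 0.001], [0.0, -0.001, -1.0]]
1 [[0.99, 0.15, 0.0], [0.15, -0.99, 0.0], [0.0, -0.0, -1.0]] [-6.84593457e+00  1.92019892e+01  9.54586342e+01 -2.54444375e-14
  6.53393766e+01  7.43540654e+01] [-2.89661051e+01  3.14854037e+01  7.34306342e+01 -2.54444375e-14
  7.50839621e+01  5.22338949e+01]
-1 [[-0.99, -0.15, 0.0], [-0.15, 0.99, 0.0], [-0.0, 0.0, -1.0]] [-6.84593457e+00  1.92019892e+01  9.54586342e+01 -2.54444375e-14
  6.53393766e+01 -1.05645935e+02] [-2.89661051e+01  3.14854037e+01  7.34306342e+01 -2.54444375e-14
  7.50839621e+01 -1.27766105e+02]
```

```bash
cat >> h.py <<'E'
def Rdown(deg):
    a=np.radians(deg);c,s=np.cos(a),np.sin(a)
    return np.array([[c,s,0],[s,-c,0],[0,0,-1.]])
E
python3 - <<'E'
from rig import arm
import cv2,numpy as np
from h import *
R=Rdown(8.8)
for n,p in (("plate",[0.54,-0.255,0.17]),("stage",[0.48,0.005,0.2])):
    arm.move_to(p,R); 
    c=arm.get_calibration("wrist");im=arm.snapshot("wrist")
    np.savez(f"{n}1.npz",**{k:c[k] for k in("intrinsics","cam_to_world")})
    cv2.imwrite(f"pics/{n}1.png",im[:,:,::-1])
print(arm.current_t(),arm.current_force())
E
```

```text
2.875 [-0.31262385 -0.72622003 -0.15634383]
```

View pics/plate1.png

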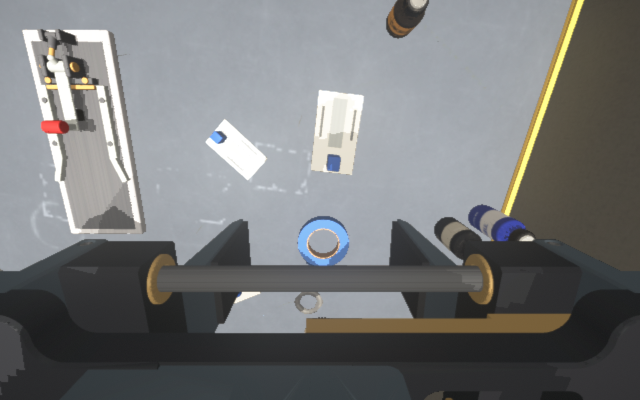

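View pics/stage1.png

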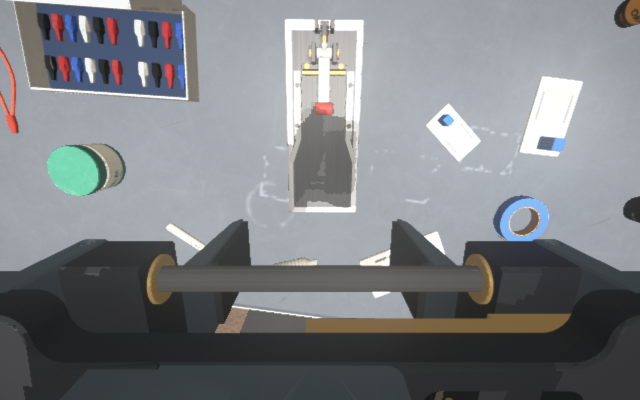

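```bash
python3 - <<'E'
import cv2,numpy as np
from h import *
def reg(m,lo=30,box=None):
    out=[]
    for c in cv2.findContours(m.astype(np.uint8),cv2.RETR_EXTERNAL,2)[0]:
        if cv2.contourArea(c)>lo: out.append(c)
    return out
for n in ("plate","stage"):
    cal=np.load(n+"1.npz");im=cv2.imread(f"pics/{n}1.png");hsv=cv2.cvtColor(im,cv2.COLOR_BGR2HSV)
    H,S,V=cv2.split(hsv)
    print(n)
    for c in reg(((H<8)|(H>172))&(S>150)&(V>90),20):
        u=cv2.minAreaRect(c);print(" red",np.round(u[0],1),ray(cal,u[0],0.05).round(4))
    for c in reg((H>105)&(H<125)&(S>150)&(V>50),20):
        u=cv2.minAreaRect(c);
        if u[0][1]<210: print(" blue",np.round(u[0],1),np.round(u[1],1),ray(cal,u[0],0.02).round(4))
# enlarged
im=cv2.imread("pics/plate1.png");cv2.imwrite("pics/p1c.png",cv2.resize(im[80:185,300:380],None,fx=5,fy=5))
im=cv2.imread("pics/stage1.png");cv2.imwrite("pics/s1c.png",cv2.resize(im[10:220,270:380],None,fx=2.8,fy=2.8))
im=cv2.imread("pics/stage1.png");cv2.imwrite("pics/p2c.png",cv2.resize(im[65:165,510:590],None,fx=5,fy=5))
E
```

```text
plate
 red [ 54.5 127. ] [0.5704 0.0135 0.05  ]
stage
 red [169.   75.5] [0.5782 0.1775 0.05  ]
 red [116.5  71.5] [0.5738 0.2313 0.05  ]
 red [64.3 67.8] [0.5691 0.2845 0.05  ]
 red [ 7.1 90.5] [0.5374 0.3459 0.05  ]
 red [167.1  34.3] [0.6165 0.1798 0.05  ]
 red [112.4  30.3] [0.6118 0.234  0.05  ]
 red [58.1 26.1] [0.6072 0.2873 0.05  ]
 blue [180.5  76.5] [23.  5.] [0.5814 0.1797 0.02  ]
 blue [75.8 68.9] [25.   4.8] [0.5713 0.297  0.02  ]
 blue [178.5  35.5] [25.  5.] [0.623  0.1829 0.02  ]
 blue [72.  26.8] [26.9  9.5] [0.6138 0.2979 0.02  ]
```

View pics/p1c.png

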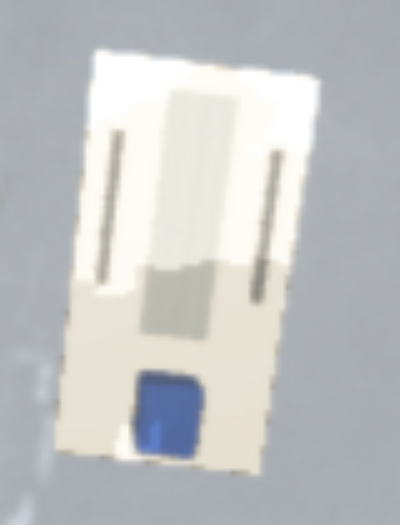

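View pics/s1c.png

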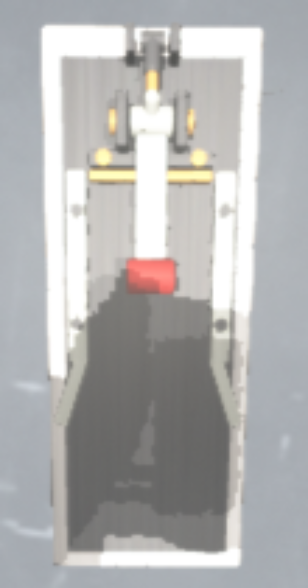

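View pics/p2c.png

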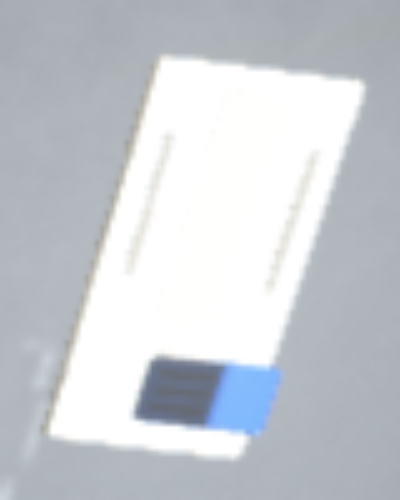

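```bash
python3 - <<'E'
import numpy as np
from h import *
cp=np.load("plate1.npz");cs=np.load("stage1.npz")
def an(v):return np.degrees(np.arctan2(v[1],v[0])).round(2)
def rep(name,cal,px,z):
    P=np.array([ray(cal,p,z)[:2] for p in px]);TL,TR,BR,BL=P
    print(name,P.round(4).tolist(),"c",P.mean(0).round(4),"L",np.linalg.norm(TL-BL).round(4),np.linalg.norm(TR-BR).round(4),"W",np.linalg.norm(TL-TR).round(4),np.linalg.norm(BL-BR).round(4),"yaw",an(TL-BL),an(TR-BR),an(TL-TR)-90,an(BL-BR)-90)
rep("plate",cp,np.array([(95,48),(320,77),(262,475),(55,450)])/5+[300,80],.005)
rep("plate2",cs,np.array([(160,55),(366,82),(243,460),(47,436)])/5+[510,65],.005)
rep("ribtop",cp,np.array([(138,371),(204,377),(197,458),(135,450)])/5+[300,80],.031)
rep("stage",cs,np.array([(42,28),(262,28),(243,565),(53,565)])/2.8+[270,10],.014)
for a in((151,276),):
  u=np.array(a)/2.8+[270,10]; print("knob",u,ray(cs,u,.052))
u=np.array([54.5,127]);print(ray(cp,u,.05))
u=np.array([(150,113)]) 
for nm,a in (("brassL",(90,175)),("brassR",(213,175)),("railLtop",(76,170)),("railRtop",(225,170))):
  print(nm,ray(cs,np.array(a)/2.8+[270,10],.021).round(4))
print(cs["cam_to_world"][:3,3],cp["cam_to_world"][:3,3])
E
```

```text
plate [[0.649, -0.2384], [0.6507, -0.2886], [0.561, -0.2923], [0.5594, -0.2426]] c [ 0.605  -0.2655] L 0.0897 0.0897 W 0.0502 0.0497 yaw 2.66 2.31 1.9000000000000057 1.8400000000000034
plate2 [[0.6485, -0.2373], [0.6503, -0.288], [0.5604, -0.2926], [0.5586, -0.2411]] c [ 0.6044 -0.2648] L 0.09 0.0901 W 0.0507 0.0516 yaw 2.4 2.93 2.0400000000000063 2.019999999999996
ribtop [[0.5833, -0.258], [0.5842, -0.2723], [0.5666, -0.2738], [0.5663, -0.2601]] c [ 0.5751 -0.266 ] L 0.0172 0.0177 W 0.0143 0.0137 yaw 7.01 4.93 3.6299999999999955 1.3799999999999955
stage [[0.6575, 0.0699], [0.6708, -0.0158], [0.4516, -0.0499], [0.4381, 0.0381]] c [0.5545 0.0105] L 0.2217 0.2218 W 0.0867 0.0891 yaw 8.24 8.84 8.780000000000001 8.769999999999996
knob [323.92857143 108.57142857] [0.5703882  0.01312387 0.052     ]
[0.57035671 0.01352326 0.05      ]
brassL [0.6065 0.0433 0.021 ]
brassR [ 0.6141 -0.0058  0.021 ]
railLtop [0.6075 0.0492 0.021 ]
railRtop [ 0.6166 -0.0102  0.021 ]
[0.554543   0.01540592 0.37031232] [ 0.61367338 -0.24453219  0.34036323]
```

```bash
cat >> h.py <<'E'
YAW=8.7
O=np.array([0.5625,0.0120,0.0])
ca,sa=np.cos(np.radians(YAW)),np.sin(np.radians(YAW))
A=np.array([[ca,-sa,0],[sa,ca,0],[0,0,1]])
def W(x,y,z): return O+A@np.array([x,y,z])
def knob(t): return 0.066-0.058*np.cos(t)+0.021*np.sin(t), 0.029+0.021*np.cos(t)+0.058*np.sin(t)
E
python3 - <<'E'
from rig import arm
from h import *
G=arm.grip_depth;R=Rdown(YAW)
arm.grip(0.05)
x,z=knob(0)
arm.move_to(W(x,0,0.09),R)
f0=arm.current_force()
arm.move_l(W(x,0,z-G),feed=0.1)
print(A.T@(arm.current_force()-f0))
arm.grip(0.0)
print("w",arm.current_width(),A.T@(arm.current_force()-f0),arm.current_t())
im=arm.snapshot("wrist");cv2.imwrite("pics/g1.png",im[:,:,::-1])
E
```

```text
[0.39127888 0.20230727 0.57004514]
w 0.017086675113023694 [-0.52552721  5.17148309  2.51663588] 5.6167
```

View pics/g1.png

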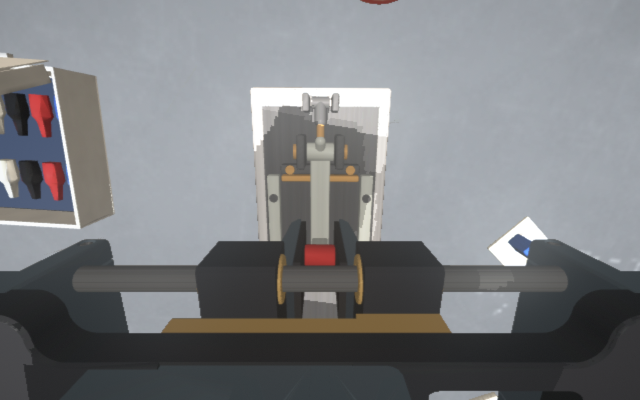

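The knob at (320,255) sits between the fingers. The width reads 17 mm, as expected for the 18 mm knob. Now I swing the clip open.

```bash
python3 - <<'E'
from rig import arm
from h import *
G=arm.grip_depth
p0=arm.current_ee_pos(); x0,z0=knob(0)
for t in np.linspace(0,1.56,10)[1:]:
    x,z=knob(t)
    arm.move_l(p0+A@np.array([x-x0,0,z-z0]),feed=0.08)
    print(round(t,2),(A.T@arm.current_force()).round(1),round(arm.current_width(),4))
print(arm.current_t())
E
```

```text
0.17 [-1.2  2.9 -4.8] 0.0174
0.35 [-4.2  2.4 -3. ] 0.0174
0.52 [-6.1  1.3  0.5] 0.0174
0.69 [-5.7  2.4  4.3] 0.0172
0.87 [-6.1  0.8  7.9] 0.0171
1.04 [-2.2  2.   9.2] 0.0173
1.21 [-0.7  1.1  8.2] 0.0175
1.39 [ 1.7 -0.5  8.6] 0.0176
1.56 [ 3.6 -0.2  8. ] 0.0176
8.2167
```

```bash
python3 - <<'E'
from rig import arm
from h import *
p=arm.current_ee_pos()
arm.grip(0.04)
arm.move_l(p+[0,0,0.07],feed=0.15)
c=arm.get_calibration("wrist");im=arm.snapshot("wrist");cv2.imwrite("pics/o1.png",im[:,:,::-1])
im=arm.snapshot("top");cv2.imwrite("pics/o1t.png",cv2.resize(im[140:260,260:440,::-1],None,fx=4,fy=4,interpolation=2))
x,z=knob(1.6)
print(proj(c,W(x,0,z)),arm.current_t())
E
```

```text
[319.67729324 215.80371837] 9.475
```

View pics/o1.png

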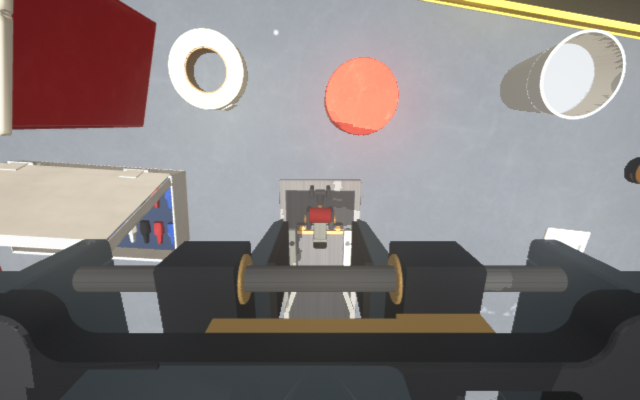

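View pics/o1t.png

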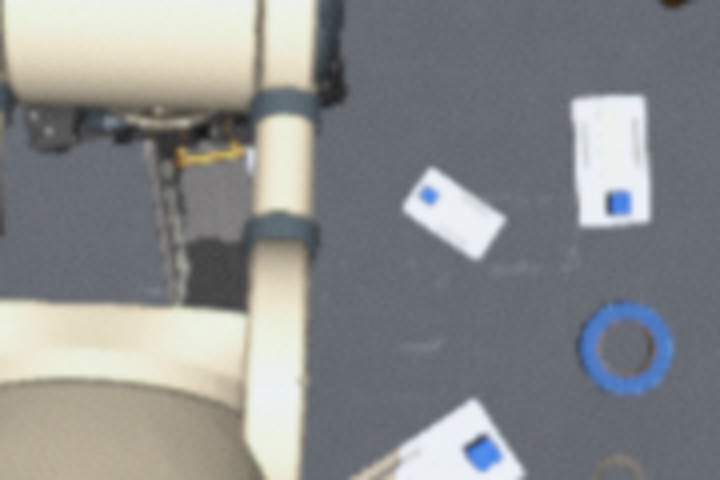

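The clip is open: the knob at (320,215) is where I predicted it for 1.6 rad. Now I grip the rib.

```bash
python3 - <<'E'
from rig import arm
from h import *
R=Rdown(2.3)
rib=np.array([0.5737,-0.2660,0])
arm.move_to(rib+[0,0,0.09],R)
arm.move_l(rib+[0,0,0.0085],feed=0.1)
f0=arm.current_force()
arm.grip(0.0)
print(arm.current_width(),arm.current_force()-f0)
arm.move_l(rib+[0,0,0.06],feed=0.15)
print(arm.current_force()-f0,arm.current_width())
R=Rdown(YAW)
arm.move_to(W(-0.141,0,0.07),R)
arm.move_l(W(-0.131,0,0.024),feed=0.1)
print(A.T@arm.current_force(),arm.current_t())
c=arm.get_calibration("wrist");im=arm.snapshot("wrist");cv2.imwrite("pics/m1.png",im[:,:,::-1])
np.savez("m1.npz",**c)
E
python3 -c "
import cv2;im=cv2.imread('pics/m1.png');cv2.imwrite('pics/m1c.png',cv2.resize(im[60:260,220:420],None,fx=3,fy=3))"
```

```text
0.013660489034528732 [-1.64362955  0.3293727   5.15022432]
[-0.08536346 -0.39748338 -0.69866593] 0.013882255332007478
[ 0.19852415 -0.12954018 -1.35700308] 14.375
```

View pics/m1c.png

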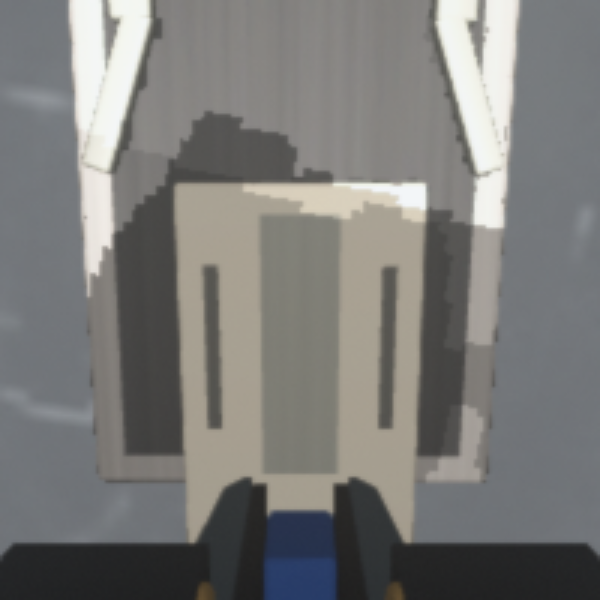

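The plate's leading edge is centred at crop x≈301. The rails centre at about 294 in the crop, so the plate is about 1 mm too far toward −y. I shift it by +1 mm and slide in, watching the side force.

```bash
python3 - <<'E'
from rig import arm
from h import *
Y=0.001
arm.move_l(W(-0.126,Y,0.024),feed=0.05)
arm.move_l(W(-0.126,Y,0.0229),feed=0.02); arm.sleep(0.1)
f0=A.T@arm.current_force();print("f0",f0.round(2))
for xl in (-0.035,-0.022,-0.012,0.0,0.012,0.024,0.034):
    arm.move_l(W(xl-0.076,Y,0.0229),feed=0.06)
    f=A.T@arm.current_force()-f0
    print(xl,f.round(2),(A.T@arm.current_torque()).round(2))
    if abs(f[0])>6 or abs(f[1])>10: print("halt");break
print(arm.current_t())
c=arm.get_calibration("wrist");im=arm.snapshot("wrist");cv2.imwrite("pics/m2.png",im[:,:,::-1])
cv2.imwrite('pics/m2c.png',cv2.resize(im[60:260,220:420,::-1],None,fx=3,fy=3))
E
```

```text
f0 [ 0.26 -1.35 -0.62]
-0.035 [-0.65  2.08  0.47] [ 0.04  0.07 -0.03]
-0.022 [-0.67  1.64 -0.23] [0.   0.05 0.02]
-0.012 [0.   1.73 0.51] [-0.    0.05 -0.  ]
0.0 [-1.19  2.61  0.89] [ 0.03  0.03 -0.01]
0.012 [-0.37  1.85  0.07] [0.02 0.05 0.03]
0.024 [-1.16  1.1  -0.11] [ 0.05  0.06 -0.  ]
0.034 [-0.82  1.46 -0.16] [ 0.    0.05 -0.05]
17.475
```

View pics/m2c.png

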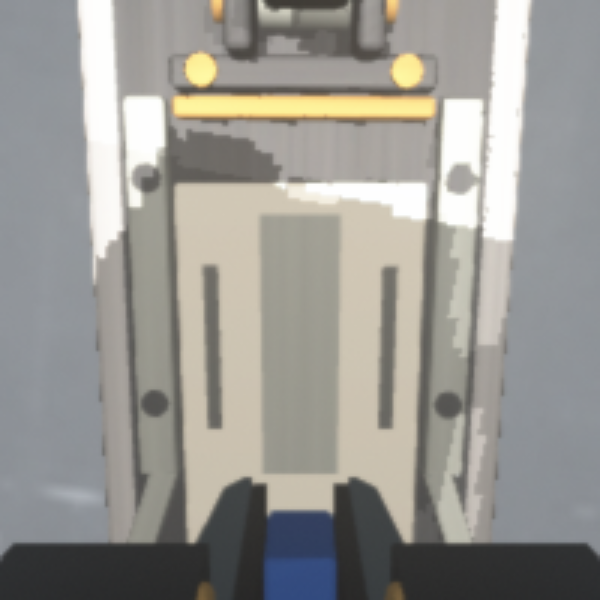

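```bash
cat >> h.py <<'E'
def favg(arm,n=6):
    s=[]
    for _ in range(n):
        s.append(arm.current_force()); arm.sleep(0.012)
    return A.T@np.mean(s,0)
E
python3 - <<'E'
from rig import arm
from h import *
Y=0.0006; Z=0.0227
arm.move_l(W(0.038-0.076,Y,Z),feed=0.03); arm.sleep(0.1)
f0=favg(arm,10);print("f0",f0.round(2))
xl=0.0385;log=[]
while xl<0.054:
    arm.move_l(W(xl-0.076,Y,Z),feed=0.02)
    f=favg(arm,3)-f0; log.append((round(xl*1e3,2),f.round(2).tolist()))
    if f[0]<-2.5: break
    xl+=0.00025
print(log[-5:],len(log),arm.current_t())
np.savez("st.npz",f0=f0,xl=xl,Y=Y,Z=Z)
f=favg(arm,10)-f0;print(f.round(2))
E
```

```text
f0 [ 0.08 -0.05 -0.34]
[(45.75, [0.11, -0.21, -0.09]), (46.0, [0.12, 0.4, -0.33]), (46.25, [-0.51, -0.24, -0.25]), (46.5, [-2.25, 1.11, 0.59]), (46.75, [-4.55, 0.68, 1.61])] 34 27.3417
[-4.92  0.95  1.33]
```

```bash
python3 - <<'E'
from rig import arm
from h import *
d=np.load("st.npz");f0=d["f0"];xl=float(d["xl"]);Y=float(d["Y"]);Z=float(d["Z"])
f=favg(arm,4)-f0
while f[0]>-7.8 and xl<0.0485:
    xl+=0.0001
    arm.move_l(W(xl-0.076,Y,Z),feed=0.01)
    f=favg(arm,4)-f0;print(round(xl*1e3,2),f.round(2))
arm.sleep(0.4)
print((favg(arm,8)-f0).round(2),arm.current_width(),arm.current_ee_pos()-W(xl-.076,Y,Z),arm.current_t())
np.savez("st.npz",f0=f0,xl=xl,Y=Y,Z=Z)
im=arm.snapshot("wrist")
cv2.imwrite('pics/m3c.png',cv2.resize(im[60:260,220:420,::-1],None,fx=3,fy=3))
E
```

```text
46.85 [-5.38  0.5   1.26]
46.95 [-6.22  0.9   2.07]
47.05 [-6.4   0.5   2.06]
47.15 [-6.96  0.98  2.84]
47.25 [-7.12  0.53  2.85]
47.35 [-8.16  0.49  2.88]
[-7.43  0.6   2.97] 0.013795607847895987 [-8.99506849e-04  3.75209730e-05 -1.36175822e-04] 29.625
```

View pics/m3c.png

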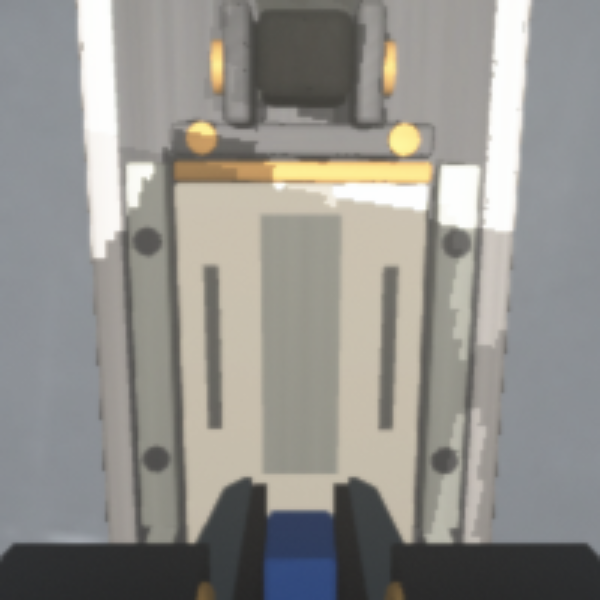

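The plate is flush against the brass stop (crop row ~183), squared, with about 7.5–8 N held for more than 0.5 s. I ease off to ~3 N, release and check.

```bash
python3 - <<'E'
from rig import arm
from h import *
d=np.load("st.npz");f0=d["f0"];xl=float(d["xl"]);Y=float(d["Y"]);Z=float(d["Z"])
f=favg(arm,4)-f0
while f[0]<-3.5:
    xl-=0.00015
    arm.move_l(W(xl-0.076,Y,Z),feed=0.01)
    f=favg(arm,4)-f0
print(xl,f.round(2))
arm.grip(0.023)
print((favg(arm,4)-f0).round(2),arm.current_width())
p=arm.current_ee_pos()
arm.move_l(p+[0,0,0.04],feed=0.1)
R=Rdown(YAW)
arm.grip(0.04)
arm.move_l(W(-0.035,0,0.16),feed=0.2)
c=arm.get_calibration("wrist");im=arm.snapshot("wrist");np.savez("v.npz",**c)
cv2.imwrite('pics/v.png',im[:,:,::-1])
cv2.imwrite('pics/vc.png',cv2.resize(im[60:260,220:420,::-1],None,fx=3,fy=3))
print(arm.current_t())
E
```

```text
0.046150000000000045 [-3.13  1.08 -0.13]
[-0.11 -0.22  0.1 ] 0.022773776030540514
34.0833
```

View pics/vc.png

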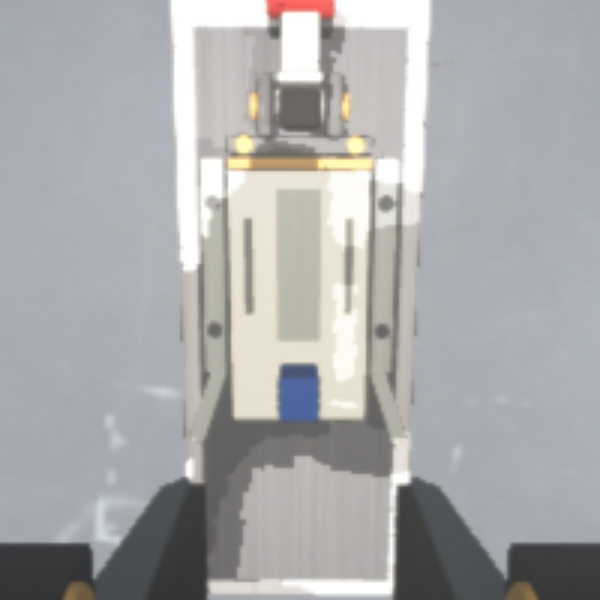

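```bash
python3 - <<'E'
from rig import arm
from h import *
G=arm.grip_depth;Y=0.0008
x,z=knob(1.6)
arm.move_l(W(x,Y,0.13),feed=0.2)
arm.sleep(0.1);f0=favg(arm,6)
arm.move_l(W(x,Y,z-G),feed=0.08)
print((favg(arm,3)-f0).round(1))
arm.grip(0.0)
print("w",arm.current_width(),(favg(arm,3)-f0).round(1))
p0=W(x,Y,z-G)
for t in np.linspace(1.6,0.25,10)[1:]:
    xx,zz=knob(t)
    arm.move_l(W(xx,Y,zz-G),feed=0.06)
    f=favg(arm,2)-f0
    print(round(t,2),f.round(1),round(arm.current_width(),4))
for t in (0.17,0.12,0.09,0.07):
    xx,zz=knob(t)
    arm.move_l(W(xx,Y,zz-G),feed=0.03)
    f=favg(arm,4)-f0
    print(round(t,2),f.round(1),round(arm.current_width(),4),(A.T@(arm.current_ee_pos()-W(xx,Y,zz-G))*1e3).round(2))
    if f[2]>4: break
print(arm.current_t());np.savez("k.npz",f0=f0)
im=arm.snapshot("wrist");cv2.imwrite('pics/k.png',im[:,:,::-1])
E
```

```text
[0.4 0.4 0.1]
w 0.017408880310383044 [-0.6 -5.4  2.3]
1.45 [ 4.4 -5.1 -4. ] 0.0176
1.3 [ 5.2 -4.7 -1.8] 0.0177
1.15 [ 4.  -4.3  1. ] 0.0176
1.0 [ 2.5 -3.4  5.8] 0.0176
0.85 [ 0.2 -4.4  7.7] 0.0173
0.7 [-2.6 -4.1  6.2] 0.0171
0.55 [-2.5 -4.2  3.7] 0.0175
0.4 [-2.3 -4.3  1.2] 0.0176
0.25 [-3.  -3.9 -0.5] 0.0175
0.17 [-3.3 -4.7  0.2] 0.0177 [-0.45 -0.07 -0.23]
0.12 [-2.5 -4.6  0.1] 0.0175 [-0.45 -0.12 -0.24]
0.09 [-2.9 -5.   0.2] 0.0178 [-0.44 -0.09 -0.18]
0.07 [-3.1 -4.9  0.4] 0.0175 [-0.45 -0.08 -0.17]
40.525
```

View pics/k.png

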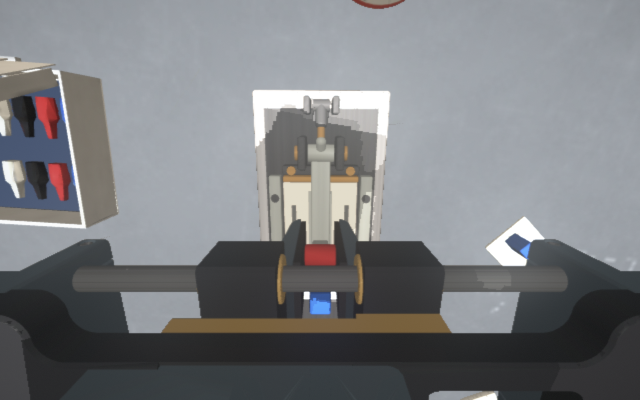

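```bash
python3 - <<'E'
from rig import arm
from h import *
G=arm.grip_depth;Y=0.0008;f0=np.load("k.npz")["f0"]
xx,zz=knob(0.05)
arm.move_l(W(xx,Y,zz-G),feed=0.02)
print((favg(arm,4)-f0).round(1))
arm.grip(0.036)
print((favg(arm,4)-f0).round(1))
arm.move_l(W(xx,Y,0.09),feed=0.1)
arm.move_l(W(-0.04,Y,0.17),feed=0.2)
c=arm.get_calibration("wrist");im=arm.snapshot("wrist");np.savez("e.npz",**c)
cv2.imwrite('pics/e.png',im[:,:,::-1])
cv2.imwrite('pics/ec.png',cv2.resize(im[60:260,220:420,::-1],None,fx=3,fy=3))
for t in (0,0.04,0.16):
    x,z=knob(t);print(t,(proj(c,W(x,Y,z))-[220,60])*3)
print(arm.current_t())
E
```

```text
[-3.  -4.9 -0.2]
[-0.3 -0.1 -0.2]
0 [298.60910637 273.30112034]
0.04 [298.60514675 271.25790531]
0.16 [298.5930292  263.15205094]
42.7583
```

View pics/ec.png

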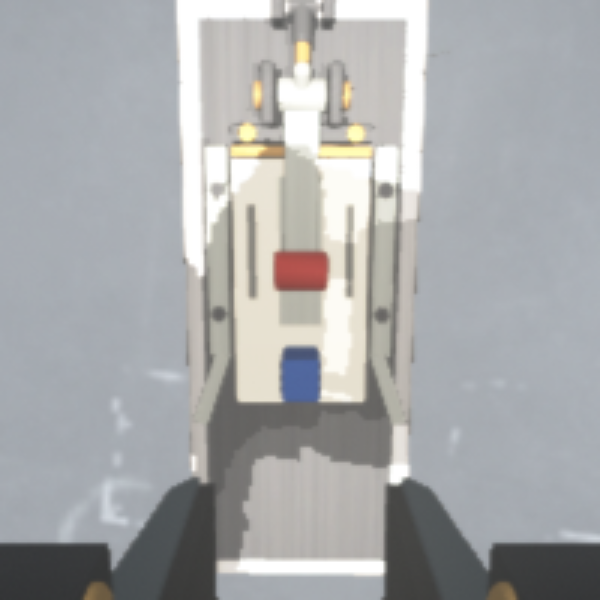

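```bash
python3 - <<'E'
from h import *
for n,f,cols in (("v",420,325),("e",402,325)):
    c=np.load(n+".npz");im=cv2.imread(f"pics/{n}.png")
    xs=[]
    for u in (308,309,310,330,331,332):
        g=im[:,u].astype(float).sum(1); k=60+f//3; d=np.diff(g)[k-5:k+5]; v=k-5+np.argmin(d)+.5
        xs.append((A.T@(ray(c,(u,v),0.019)-O))[0])
    print(n,np.median(xs)*1e3)
from rig import arm
arm.sign_off();print(arm.current_t())
E
```

```text
v -43.59185556600195
e -43.50524200485911
the job is handed in; nothing more can be done
the job is handed in; nothing more can be done
```

The job is handed in. The spring clip holds the plate against the brass stop, and my last checks all passed. `sign_off` gives no verdict.

- **Clip opened:** I swung it up by its knob to about 1.56 rad and let go. It stayed open, with the knob where I predicted it for 1.6 rad.
- **Plate pressed home:** I slid the middle-sized plate in by its rib. Contact with the stop came at about x = 46.4 mm. I pressed with about 7.5–8 N (wrist-force reading) for more than 0.5 s, then eased to about 3 N before letting go.
- **Clip lowered:** I guided it down to 0.05 rad and released it without a snap.

**Last checks:**
- In the final picture the knob is where it should be for 0.04 rad, and the plate sits flush on the stop.
- The plate's rear edge was at −43.6 mm before the clip was lowered and −43.5 mm after, so it did not move.
- The gripper is clear of everything, at about 43 s of the 72 s allowed.

**Unexpected or not measured:**
- While I held the knob there was a side force of about 5 N from slight misalignment.
- The vertical force at the knob near closing read about 0 N, where I expected about 4 N from the spring. I did not measure the clip's force on the plate directly.
- I did not re-measure the bystanders. The arm never went near enough to touch them.

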